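# Shut the tagged air valve in the covered manifold box

### The arm

A 6-joint arm with a two-finger parallel gripper is mounted at the origin on a cart in front of the work surface, level with it; the furniture and walls round the work are solid. World frame = base frame: x ahead of the robot, y to its left, z up, the work surface at z = 0. Lengths are in mm, angles in rad, forces in N, time in s.
With the tool pointing down it reaches from about 350 to 875 mm from the base axis. Payload 4.2 kg.
Tool frame: the origin (TCP) lies between the finger pads; the fingertips stand 25 mm ahead of it and the grasp point (between the pads) lies 6 mm ahead of it; z points along the fingers, y is the line along which they close (so a half turn about z gives the same grasp; the last joint's range is limited). The gripper opens to 85 mm and grips with 20 to 120 N. Pads are 22 mm wide; open, the fingers measure 114 mm over their backs; the gripper's body (76 mm by 85 mm) begins 54 mm behind the grasp point. The pads swing forward as they close: fully open they stand 13 mm farther back than shut.
Start: joints at [0.259, 0.385, 0.008, 0, -1.194, -0.259], TCP at [624.979, 0.025, 256.312] pointing down, gripper open.
Joint ranges: [-3.14, 3.14], [-1.21, 2.06], [-1.07, 1.41], [-3.16, 2.05], [-2.99, -0.16], [-3.1, 3.1]. Speed limits (rad/s): [2.79, 2.79, 3.14, 3.14, 3.14, 3.14].

### API

Orientations are given as a unit quaternion [x, y, z, w].
In Python, from bench import read_state, get_image, job_done gives the robot as it stands.
- The arm moves only by the tool play_rows, never from a script. Its argument "series" is a list of rows, each a list of 6 numbers: the shift along the world's x, y, z in mm, then the turn, a rotation vector about the world's x, y, z in units of 6 degrees (1.0 is 6 degrees). A call has 1 to 20 rows; each row shifts and turns the commanded pose from where the row before left it; what a row does not reach is not made up. A row lasts 1/12 s, in which the tool goes at most 41.7 mm and 7.16 degrees, less where a joint would pass 70% of its speed; a pose out of reach is approached as far as the arm can. A call is refused whole if a number of a shift passes 41.7 or a number of a turn 1, either way. A call with a gripper value outside its range is refused whole. "gripper" is the opening, from 0 (shut) to 1 (fully open), set as the call begins (left out, the last holds). The fingers move at their own pace and stop on an object; the grip force is fixed at half the most. Time passes only in rows, so rows that do not move let the fingers close. It gives the time, the measured TCP pose, the force, the opening and the grip force at its end, in the units of the state.
- read_state(): the state, without advancing time (a new reading comes with each control period).
- get_image(name): name is "scene" or "side" or "wrist"; returns a dict with "image" (400x640x3 uint8, red, green, blue), "fx", "fy", "cx", "cy" (pixels), "eye" and "rotation" of the camera in the world. Camera axes: x right, y down, z forward; pixel columns grow to the right and rows downward; lengths in mm; the calibration is good to about 2 mm. The wrist camera is an equidistant fisheye: a pixel r from the principal point sees the ray r / f radians off the axis. A picture is of the moment at which its call begins. There is no depth.
- job_done(): hands the job in; it is judged then, once.
The state is a dict: "clock": time; "joints": joint angles; "joint_vel": joint speeds; "joint_efforts": joint torques, N m; "position": TCP position; "ee_rot": TCP orientation; "contact_force": force on the tool from outside, world axes, zero at the start; "wrist_torque": the same for the moment, N m; "gripper_width": finger opening in mm; "grasp_force": force on a finger pad.
Only numpy, scipy, OpenCV 4.12 (cv2) and the standard library are available. Lean on these libraries where they do the work, as an engineer would, in place of code of your own. Each camera call takes 0.05 s, during which the arm holds its last target. There are 200 camera calls.

### The job

Shut off the tagged air line: on the low grey valve box on the bench, push the sliding cover all the way back by its raised step, then push the valve handle that ends in a round disc a quarter turn clockwise until it lies across its pipe, fully home against its stop. Leave the other, plain handle along its pipe, leave the cover open, and do not move or pick up the jar, the solder reel or the small plug-in meter that stand around the box.

Things in the scene. Friction and masses are not known exactly. Their poses are not given: they have to be found in the camera images.
- valve_box: Fixed grey metal box, 90 mm high, walls 4 mm, side rails 98 mm high. Its x points away from the robot along the cover's slide, y left, z up; origin on the bench. Spans x -140 to +115, y -120 to +120 mm; brass ports stick out 18 mm in front. Under the cover is the valve bay (inside x -136 to -2, y -116 to +116 mm, floor 24 mm up); the rear part is closed.
- cover (a joint): Slide of the flat aluminium cover (138 x 234 x 5 mm, top 95 mm above the bench): 0 m shut, over the whole bay; 0.115 m at its stop, all the way back along the box's +x, bay open from x = -136 to -25 mm. It moves with about 2 N and stays where it is left. It cannot be lifted.
- cover_step (a point): Centre of the upright front face of the cover's raised step, 105 mm above the bench. The face is 70 mm wide along the box's y, stands 20 mm above the cover's top (95 to 115 mm above the bench), looks toward the box's -x and lies 20 mm behind the cover's front edge; behind it the step slopes down. Pushed along the box's +x it takes the cover with it.
- tagged_handle (a joint): Turn of the tagged valve's handle: 0 rad open (handle along the pipe, pointing to the box's -x), pi/2 rad shut against its stop (handle across the pipe, pointing to the box's +y); it turns clockwise from above. It needs about 2 N at its end and stays where it is left.
- tagged_end (a point): Centre of the upright round disc, 28 mm across and 13 mm high (66 to 79 mm above the bench), at the end of the tagged steel handle: 48 mm from the spindle axis. The bar between is 10 mm wide, 66 to 78 mm above the bench. The free air beneath the handle is 19 mm above the pipe.
- tagged_pivot (a point): The tagged valve's vertical spindle axis, 72 mm above the bench; at x = -45, y = -55 or +45 mm of the box (it changes; the plain valve has the other place). Hub 22 mm across; the brass valve body below reaches 27 mm from the axis along x, 12 mm along y, 52 mm up. A copper pipe, top 47 mm above the bench, runs along x through each valve.
- plain_handle (a joint): Turn of the other valve's handle, same directions and values; it must stay near 0.
- plain_end (a point): Point on the plain steel handle 48 mm from its spindle axis, 72 mm above the bench. This handle is a straight bar 10 mm wide that ends, without a disc, 61 mm from the axis.
- plain_pivot (a point): The plain valve's spindle axis, 72 mm above the bench, 100 mm from the tagged one's.
- ball_jar: Small loose white jar with a ribbed lid, 31 mm across, 45 mm high, on the bench by the box; origin at the centre of its underside.
- solder_reel: Loose reel of solder, 52 mm across, 32 mm high, on the bench by the box; origin at the centre of its underside.
- usb_tester: Loose flat pale-grey plug-in meter with a small dark screen, 79 x 26 x 15 mm, on the bench at the right of the box; origin at the centre of its underside.

How it is judged:
By the outcome, as a careful person would: the job done as asked, in the order asked, and still so for the second after the job is handed in, with the robot touching nothing.
It also fails if it takes over 42 s, if anything falls off the work surface, if the arm or the gripper's body presses on something with over 40 N, if the wrist force passes 120 N, or if a joint passes its speed limit or range.

## Working session

There is one attempt and no reset: what is moved stays moved. The work goes in short steps, Python scripts to look and compute and a tool call to move; the robot and the scene stay as the last step left them, time stands still between calls to the robot, and variables do not carry over. Pictures are saved under pics/ and viewed, at most 10 in all, crops included, and the job is handed in when it is done.

Besides the shell and the picture viewer there is one more tool, called after "Emit:" as a command line: name --pt "numbers of a row" for each row, then --argument value for the rest. play_rows: Moves the arm, as the interface text tells. Its arguments: {"type":"object","properties":{"series":{"type":"array","items":{"type":"array","items":{"type":"number"}}},"gripper":{"type":"number"}},"required":["series"]}

```bash
mkdir -p pics; cat > h.py <<'E'
import numpy as np, cv2
from bench import *
def snap(n,f):
    d=get_image(n); cv2.imwrite(f'pics/{f}.png',cv2.cvtColor(d['image'],cv2.COLOR_RGB2BGR)); 
    import pickle; pickle.dump({k:d[k] for k in d if k!='image'},open(f'pics/{f}.pkl','wb')); return d
def ray(d,u,v):
    x=(u-d['cx'])/d['fx'];y=(v-d['cy'])/d['fy']
    if d.get('fish'):
        r=np.hypot(x,y); k=np.sin(r)/max(r,1e-9); c=np.array([x*k,y*k,np.cos(r)])
    else: c=np.array([x,y,1.])
    return np.array(d['rotation']).reshape(3,3)@c
def onz(f,u,v,z):
    import pickle; d=pickle.load(open(f'pics/{f}.pkl','rb')); d['fish']=f.startswith('w')
    r=ray(d,u,v); e=np.array(d['eye']); return (e+r*(z-e[2])/r[2]).round(1)
E
python3 -c "
from h import *
for n in ['scene','side','wrist']:
    d=snap(n,n+'0'); print(n,d['eye'],d['rotation'],d['fx'])
a=[cv2.imread(f'pics/{n}0.png') for n in ['scene','wrist']]
s=read_state();print(s['position'],s['ee_rot'],s['clock'])"
```

```text
scene [ -61.35431595 -444.20538209  829.9529649 ] [ 0.79913054 -0.48585229  0.18339    -0.30283005] 505.9354532516001
side [ 446.16311962 -876.90082781  500.26417625] [ 0.85750049 -0.03515128  0.02653022 -0.51259481] 411.8449580622697
wrist [624.63260332 -73.98956574 371.60612849] [-1.96579779e-04  9.89432094e-01  1.44995395e-01 -6.53489664e-04] 309.70691628693146
[ 6.24605377e+02 -3.17448616e-03  2.55473542e+02] [-7.07059458e-01  7.07153607e-01  5.36397372e-04 -6.41307025e-04] 0.15
```

View pics/scene0.png

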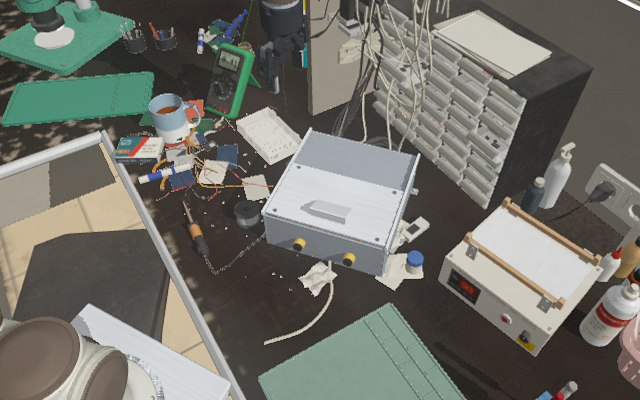

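View pics/wrist0.png

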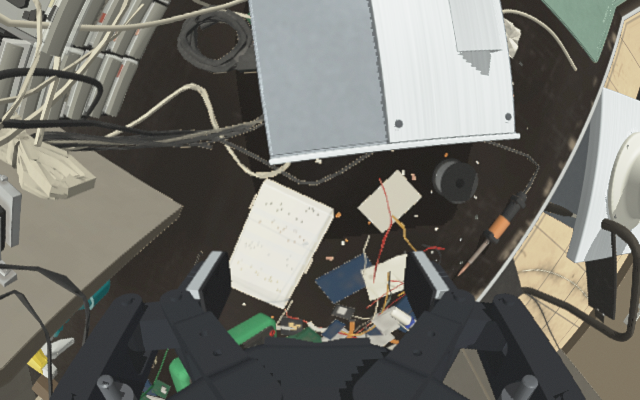

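The scene shows the shut cover with its step at about (327,210), ports at (300,245) and (348,260), the reel at (247,214), and the jar at (415,262). I'll zoom in on the box.

```bash
sed -i "s/np.array(d\['rotation'\]).reshape(3,3)@c/__import__('scipy.spatial.transform',fromlist=['R']).Rotation.from_quat(d['rotation']).as_matrix()@c/" h.py
python3 -c "
from h import *
a=cv2.imread('pics/scene0.png')[115:285,240:440]
cv2.imwrite('pics/c.png',cv2.resize(a,None,fx=3.5,fy=3.5,interpolation=cv2.INTER_CUBIC))"
```

```text
(no output)
```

View pics/c.png

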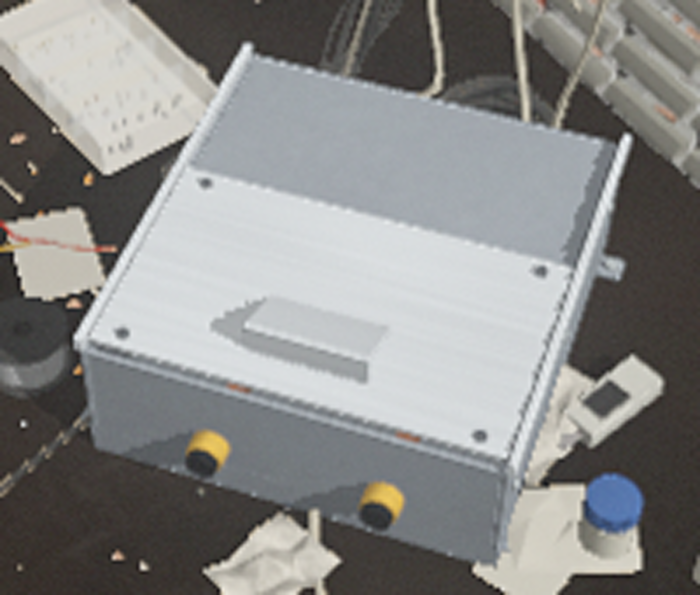

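The crop shows the rail ends at full-image pixels (263,212), (311,128), (419,154) and (386,247). The step runs from about (301,208) to (346,222).

```bash
python3 -c "
from h import *
P=[onz('scene0',*p,98)[:2] for p in [(262.9,212.1),(311.4,128.4),(419.4,154.4),(385.7,247)]]
M=np.array([[-140,120],[115,120],[115,-120],[-140,-120]],float)
P=np.array(P);print(P)
a=M-M.mean(0);b=P-P.mean(0)
t=np.arctan2((a[:,0]*b[:,1]-a[:,1]*b[:,0]).sum(),(a*b).sum());R=np.array([[np.cos(t),-np.sin(t)],[np.sin(t),np.cos(t)]])
o=P.mean(0)-R@M.mean(0);print('yaw deg',np.degrees(t),'o',o,'res',(M@R.T+o-P).round(1).tolist())
for n,q in dict(step=(-113,0),stepfront=(-155,0),tL=(-93,45),tR=(-93,-55),pL=(-45,45),pR=(-45,-55)).items(): print(n,(R@q+o).round(1))
for n,p in dict(stepL=(303,208.5),stepR=(344.5,222)).items(): print(n,((onz('scene0',*p,97)[:2]-o)@R).round(1))
"
```

```text
[[ 415.7  -61.3]
 [ 664.2  -29.2]
 [ 695.8 -266.6]
 [ 447.8 -296.3]]
yaw deg 7.371491394410223 o [ 568.27168905 -161.74622305] res [[-1.7, 0.6], [2.7, 1.2], [1.9, 0.6], [-3.0, -2.4]]
step [ 456.2 -176.2]
stepfront [ 414.6 -181.6]
tL [ 470.3 -129.1]
tR [ 483.1 -228.2]
pL [ 517.9 -122.9]
pR [ 530.7 -222.1]
stepL [-103.9   52.3]
stepR [-107.8  -31.5]
```

Emit:
play_rows --pt "-26 -23 -7 0 0 0.154" --pt "-26 -23 -7 0 0 0.154" --pt "-26 -23 -7 0 0 0.154" --pt "-26 -23 -7 0 0 0.154" --pt "-26 -23 -7 0 0 0.154" --pt "-26 -23 -7 0 0 0.154" --pt "-26 -23 -7 0 0 0.154" --pt "-26 -23 -7 0 0 0.154" --pt "0 0 0 0 0 0" --pt "0 0 0 0 0 0" --gripper 0

```text
clock: 0.98
position: [415.4, -184.8, 200.1]
ee_rot: [0.75, -0.661, -0.0, 0.0]
contact_force: [0.2, -0.1, 0.3]
gripper_width: 0.2
grasp_force: 0.0
```

```bash
python3 -c "
from h import *
snap('wrist','wrist1');s=read_state();print(s['position'],s['ee_rot'])"
```

```text
[ 416.8667982  -184.38499158  200.51269266] [ 7.50863121e-01 -6.60457771e-01  3.01752937e-04 -1.22407651e-04]
```

View pics/wrist1.png

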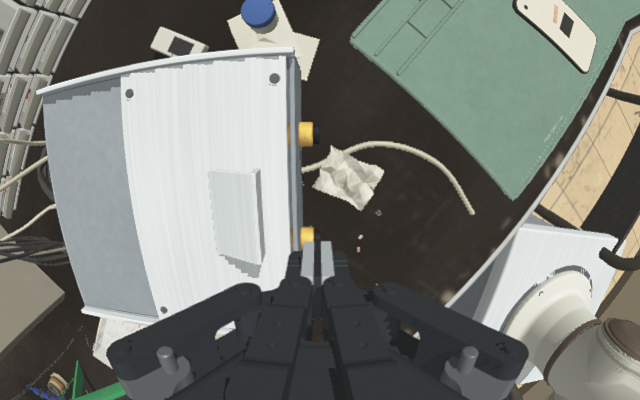

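The wrist view shows the step's front edge from (260,170) to (263,263), ahead of the closed fingers at about (318,260).

```bash
cat >> h.py <<'E'
t=np.radians(7.37);RB=np.array([[np.cos(t),-np.sin(t)],[np.sin(t),np.cos(t)]]);O=np.array([568.3,-161.7])
def box(p): return ((np.array(p)[:2]-O)@RB).round(1)
def world(p): return (RB@np.array(p)+O).round(1)
E
python3 -c "
from h import *
for p,z in [((260,170),115),((263,263),115),((293,48),98),((38,90),98),((300,134),70),((302,236),70),((274,78),95),((129,93),95),((164,310),95)]: print(p,box(onz('wrist1',*p,z)))
print(box(read_state()['position']))
print((world((-156,0))-read_state()['position'][:2]),world((118,0))-world((0,0)))"
```

```text
(260, 170) [-116.7  -38.5]
(263, 263) [-114.7   31.1]
(293, 48) [-138.3 -122.3]
(38, 90) [ 110.9 -122.4]
(300, 134) [-141.4  -58.7]
(302, 236) [-141.7   28.3]
(274, 78) [-124.6 -101.4]
(129, 93) [  -5.  -100.9]
(164, 310) [-6.  99.5]
[-153.1   -3.1]
[-3.2667982   2.68499158] [117.   15.1]
```

Emit:
play_rows --pt "0 0 -25 0 0 0" --pt "0 0 -25 0 0 0" --pt "0 0 -24.5 0 0 0" --pt "0 0 0 0 0 0" --pt "7 0.9 0 0 0 0" --pt "7 0.9 0 0 0 0" --pt "7 0.9 0 0 0 0" --pt "7 0.9 0 0 0 0" --pt "7 0.9 0 0 0 0" --pt "7 0.9 0 0 0 0" --pt "7 0.9 0 0 0 0" --pt "0 0 0 0 0 0"

```text
clock: 2.03
position: [467.8, -177.6, 126.0]
ee_rot: [0.751, -0.66, 0.001, -0.001]
contact_force: [0.5, 1.0, -0.5]
gripper_width: -0.3
grasp_force: 0.0
```

Emit:
play_rows --pt "8 1.03 0 0 0 0" --pt "8 1.03 0 0 0 0" --pt "8 1.03 0 0 0 0" --pt "8 1.03 0 0 0 0" --pt "8 1.03 0 0 0 0" --pt "8 1.03 0 0 0 0" --pt "8 1.03 0 0 0 0" --pt "8 1.03 0 0 0 0"

```text
clock: 2.7
position: [530.7, -169.2, 125.6]
ee_rot: [0.751, -0.66, -0.0, 0.0]
contact_force: [-2.5, 2.0, 0.7]
gripper_width: -0.1
grasp_force: 1.3
```

```bash
python3 -c "
from h import *
snap('wrist','wrist2');s=read_state();print(s['position'],box(s['position']),s['contact_force'])"
```

```text
[ 532.62808754 -169.2234605   125.78430644] [-36.3  -2.9] [ 0.20382636  0.09585978 -1.0352764 ]
```

View pics/wrist2.png

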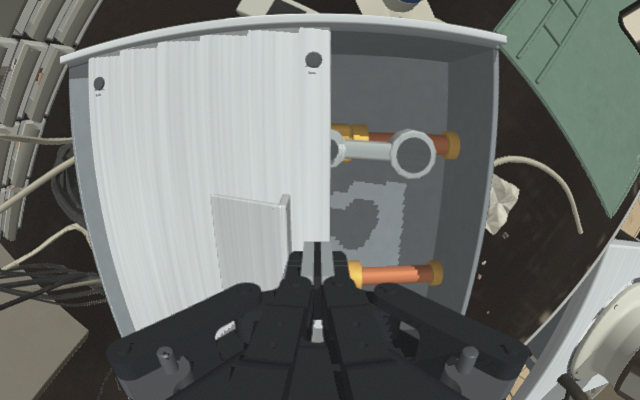

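The cover is moving. The tagged handle, with its disc at (412,153), is the right-hand one (y = -55).

Emit:
play_rows --pt "5 0.65 0 0 0 0" --pt "5 0.65 0 0 0 0" --pt "4 0.5 0 0 0 0" --pt "3 0.4 0 0 0 0" --pt "2 0.25 0 0 0 0" --pt "2 0.25 0 0 0 0"

```text
clock: 3.25
position: [551.1, -166.8, 125.8]
ee_rot: [0.751, -0.66, -0.0, 0.0]
contact_force: [-3.0, 0.6, 0.7]
gripper_width: 0.0
grasp_force: 1.1
```

Emit:
play_rows --pt "2 0.25 0 0 0 0" --pt "2 0.25 0 0 0 0"

```text
clock: 3.42
position: [552.1, -166.6, 125.6]
ee_rot: [0.751, -0.66, -0.003, 0.003]
contact_force: [-11.3, -1.4, 7.4]
gripper_width: 0.3
grasp_force: 5.8
```

Cover at its stop. Back off, then work out the handle approach.

Emit:
play_rows --pt "-8 -1 0 0 0 0" --pt "-10 -1.3 0 0 0 0" --pt "-15 -2 10 0 0 0" --pt "-15 -7 15 0 0 0" --pt "-15 -20 10 0 0 0" --pt "-15 -25 0 0 0 0" --pt "-10 -25 0 0 0 0" --pt "0 0 0 0 0 0" --pt "0 0 0 0 0 0"

```text
clock: 4.17
position: [466.7, -248.6, 161.4]
ee_rot: [0.75, -0.661, 0.001, -0.001]
contact_force: [-0.4, 0.4, -0.4]
gripper_width: -0.0
grasp_force: 0.0
```

```bash
python3 -c "
from h import *
print('disc from wrist2',box(onz('wrist2',412,153,79)))
snap('wrist','wrist3');s=read_state();print(s['position'],box(s['position']),s['contact_force'],s['joints'])"
```

```text
disc from wrist2 [-90.2 -55.1]
[ 467.06529065 -247.94249323  161.23372929] [-111.5  -72.5] [ 0.58360002 -1.01980701  0.82306197] [-1.81042392e-01  3.13914492e-01 -3.62226799e-01 -3.39064272e-05
 -8.92289187e-01  3.08953204e-01]
```

View pics/wrist3.png

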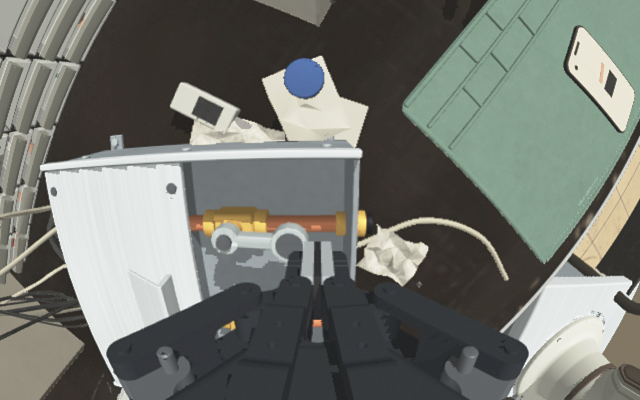

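Bay open. The disc is at (290,241), the spindle hub at (225,238), and the right rail's inner edge runs near (275,155).

```bash
python3 -c "
from h import *
D=box(onz('wrist3',290,241,79));print('disc',D,'hub',box(onz('wrist3',225,238,80)),'edge',box(onz('wrist3',190,200,95)),'rail',box(onz('wrist3',275,157,98)))
p=read_state()['position']
P=np.array([-44.,-55.5]);q=world(P+[-48,-37])
print('entry shift',q-p[:2])
prev=world(P+[-48,-37])
for k in range(0,16):
    a=np.radians(6*k);c=P+48*np.array([-np.cos(a),np.sin(a)]);w=world(c-25*np.array([np.sin(a),np.cos(a)]))
    print(k,(w-prev).round(1).tolist());prev=w"
```

```text
disc [-92.8 -58.2] hub [-45.8 -60.1] edge [-29. -93.] rail [ -87.2 -120.2]
entry shift [ 21.83470935 -17.25750677]
0 [-1.5, 11.9]
1 [-3.0, 4.8]
2 [-2.5, 5.1]
3 [-1.9, 5.3]
4 [-1.4, 5.5]
5 [-0.7, 5.6]
6 [-0.2, 5.7]
7 [0.4, 5.6]
8 [1.0, 5.6]
9 [1.5, 5.4]
10 [2.2, 5.3]
11 [2.7, 5.0]
12 [3.1, 4.7]
13 [3.7, 4.3]
14 [4.1, 3.9]
15 [4.4, 3.5]
```

Emit:
play_rows --pt "11 -9.5 0 0 0 0" --pt "11 -9 0 0 0 0" --pt "0 0 0 0 0 0" --pt "0 0 -18 0 0 0" --pt "0 0 -18 0 0 0" --pt "0 0 -15 0 0 0" --pt "0 0 -13 0 0 0" --pt "0 0 -12 0 0 0" --pt "0 0 0 0 0 0" --pt "0 0 0 0 0 0"

```text
clock: 5.05
position: [488.9, -265.3, 84.5]
ee_rot: [0.752, -0.66, -0.0, 0.0]
contact_force: [0.1, -0.2, 0.1]
gripper_width: 0.3
grasp_force: 0.0
```

Emit:
play_rows --pt "-0.7 6 0 0 0 0" --pt "-0.8 5.9 0 0 0 0" --pt "-3.0 4.8 0 0 0 -1" --pt "-2.5 5.1 0 0 0 -1" --pt "-1.9 5.3 0 0 0 -1" --pt "-1.4 5.5 0 0 0 -1" --pt "-0.7 5.6 0 0 0 -1" --pt "-0.2 5.7 0 0 0 -1" --pt "0.4 5.6 0 0 0 -1"

```text
clock: 5.8
position: [478.5, -216.1, 85.9]
ee_rot: [-0.463, 0.887, -0.001, 0.001]
contact_force: [0.4, -3.0, -0.8]
gripper_width: 0.0
grasp_force: 0.9
```

Emit:
play_rows --pt "1 5.6 0 0 0 -1" --pt "1.5 5.4 0 0 0 -1" --pt "2.2 5.3 0 0 0 -1" --pt "2.7 5 0 0 0 -1" --pt "3.1 4.7 0 0 0 -1" --pt "3.7 4.3 0 0 0 -1" --pt "4.1 3.9 0 0 0 -1"

```text
clock: 6.38
position: [495.9, -181.7, 85.8]
ee_rot: [-0.114, 0.993, -0.0, -0.0]
contact_force: [-1.3, -1.0, 1.1]
gripper_width: 0.1
grasp_force: 1.0
```

Emit:
play_rows --pt "4.4 3.5 0 0 0 -1" --pt "2 0.3 0 0 0 0" --pt "2 0.3 0 0 0 0"

```text
clock: 6.63
position: [501.8, -177.7, 85.1]
ee_rot: [-0.066, 0.998, 0.001, -0.003]
contact_force: [-9.1, -1.3, 6.6]
gripper_width: 0.5
grasp_force: 4.8
```

```bash
python3 -c "
from h import *
s=read_state();print(s['position'],box(s['position']),s['contact_force'])"
```

```text
[ 501.75348413 -177.72091201   85.06679726] [-68.1  -7.4] [-9.08588473 -1.32007098  6.61063629]
```

Emit:
play_rows --pt "2 0.3 0 0 0 0" --pt "0 0 0 0 0 0"

```text
clock: 6.8
position: [501.8, -177.8, 84.6]
ee_rot: [-0.066, 0.998, 0.001, -0.006]
contact_force: [-10.3, 0.6, 6.8]
gripper_width: 0.2
grasp_force: 5.0
```

Firmly at its stop. Back off along -x, lift clear and look.

Emit:
play_rows --pt "-6 -0.8 0 0 0 0" --pt "-8 -1 0 0 0 0" --pt "-6 -0.8 0 0 0 0" --pt "0 0 15 0 0 0" --pt "0 0 25 0 0 0" --pt "0 0 30 0 0 0" --pt "0 0 30 0 0 0" --pt "0 0 30 0 0 0" --pt "-15 0 20 0 0 0" --pt "-15 0 0 0 0 0" --pt "0 0 0 0 0 0" --pt "0 0 0 0 0 0"

```text
clock: 7.8
position: [456.5, -180.4, 235.3]
ee_rot: [-0.065, 0.998, 0.0, 0.001]
contact_force: [-0.2, -0.5, -0.3]
gripper_width: -0.0
grasp_force: 0.0
```

```bash
python3 -c "
from h import *
snap('wrist','wrist4');snap('scene','scene4');s=read_state();print(s['position'],s['contact_force'])
a=cv2.imread('pics/wrist4.png');b=cv2.imread('pics/scene4.png')[100:300,230:450]
b=cv2.resize(b,(440,400));a=cv2.resize(a,(440,275));c=np.vstack([a,b])[:, :];cv2.imwrite('pics/d.png',cv2.resize(c,None,fx=.88,fy=.88))"
```

```text
[ 457.1111662  -180.50597715  234.47013107] [-0.40894521 -0.52343102  0.41858767]
```

View pics/d.png

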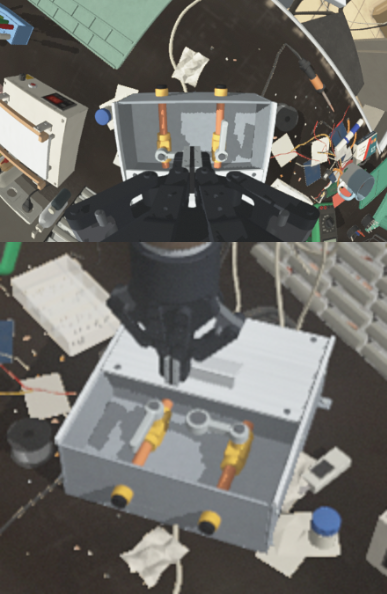

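View pics/wrist4.png

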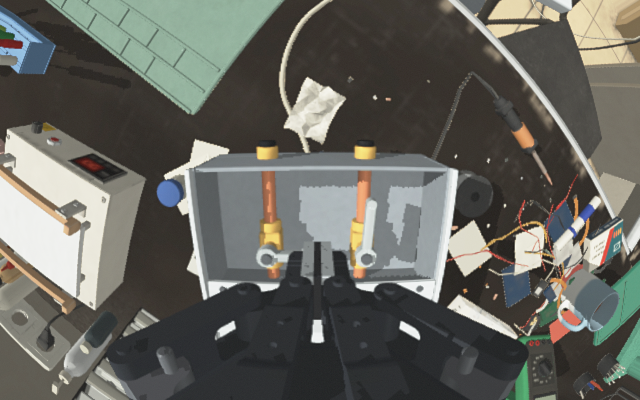

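The pictures show the tagged handle across its pipe, and the plain handle from (365,257) to (371,205). I'll check the angles and the cover numerically.

```bash
python3 -c "
from h import *
k=387/440
def sc(u,v): return (230+u/.88/2, 100+(v-242)/.88/2)
for n,p in dict(ph=(155,407),pe=(137,446),th=(240,431),td=(199,418)).items(): print(n,box(onz('scene4',*sc(*p),79)))
print('plain wrist',box(onz('wrist4',365,257,80)),box(onz('wrist4',371,203,78)))
print('cover edge',box(onz('scene4',*sc(116,361),95)),box(onz('scene4',*sc(288,413),95)))"
```

```text
ph [-44.9  44.5]
pe [-104.1   43. ]
th [-45.7 -55.6]
td [-43.4  -7.2]
plain wrist [-46.7  42.3] [-101.9   45.3]
cover edge [ -7.2 106.6] [ -16.3 -100.4]
```

```bash
python3 -c "
from h import *
a=onz('scene0',240+480/3.5,115+436/3.5,95)
b=cv2.imread('pics/scene4.png',0)
# dark spot near (393.6,197)
r=b[188:205,384:402].astype(float);w=np.clip(np.percentile(r,60)-40-r,0,None);print(r.astype(int)[4:15,3:16])
p=world((-124.6+115,-101));print('init',box(a))
for v in (194,195,196,197,198): print(v,box(onz('scene4',393.6,v,95)))
"
```

```text
[[213 214 214 216 216 216 217 216 217 216 216 218 217]
 [213 214 213 213 213 214 217 217 217 216 216 217 217]
 [217 216 215 217 204 199 199 205 212 214 214 215 217]
 [217 217 219 222 153 107 106 147 208 213 213 212 213]
 [215 217 218 222 151 105 106 116 211 217 214 214 213]
 [220 219 218 221 194 150 128 170 214 218 217 217 217]
 [212 211 212 220 225 209 190 216 220 218 218 219 219]
 [139 151 175 203 217 216 216 220 220 218 217 218 220]
 [ 97 123 130 144 142 160 188 207 210 214 216 223 213]
 [ 92  92  90  92  99 124 157 149 144 167 184 208 171]
 [ 98  95  95  92  95  93  88  98 105 123 120 112 115]]
init [-124.2  -98.9]
194 [ -8.6 -98.2]
195 [-11.  -98.9]
196 [-13.5 -99.6]
197 [ -16.  -100.3]
198 [ -18.5 -100.9]
```

```bash
python3 -c "
from h import *
def cen(f,u,v,n=4):
    g=cv2.imread(f'pics/{f}.png',0).astype(float);r=g[v-n:v+n+1,u-n:u+n+1];w=np.clip(200-r,0,None)
    w[(np.add.outer(np.arange(-n,n+1)**2,np.arange(-n,n+1)**2))>10]=0
    yy,xx=np.mgrid[v-n:v+n+1,u-n:u+n+1];return (w*xx).sum()/w.sum(),(w*yy).sum()/w.sum()
a=cen('scene0',377,239);b=cen('scene4',392,195);print(a,b,box(onz('scene0',*a,95)),box(onz('scene4',*b,95)))"
```

```text
(np.float64(376.6843220338983), np.float64(239.125)) (np.float64(392.6456996148909), np.float64(195.85494223363287)) [-123.5  -97.9] [-13.8 -97.7]
```

The pixel estimate puts cover travel at about 112 ± 3 mm, so I'll press the step again to be sure.

Emit:
play_rows --pt "15 2 -25 0 0 0" --pt "15 2 -30 0 0 0" --pt "15 2 -30 0 0 0" --pt "15 2 -23.5 0 0 0" --pt "15 2 0 0 0 0" --pt "8 1 0 0 0 0" --pt "5 0.7 0 0 0 0" --pt "3 0.4 0 0 0 0" --pt "2 0.3 0 0 0 0"

```text
clock: 8.65
position: [550.4, -168.1, 126.9]
ee_rot: [-0.065, 0.998, -0.0, 0.001]
contact_force: [0.3, -0.6, -0.3]
gripper_width: 0.3
grasp_force: 0.0
```

Emit:
play_rows --pt "2 0.3 0 0 0 0" --pt "2 0.3 0 0 0 0" --pt "2 0.3 0 0 0 0" --pt "2 0.3 0 0 0 0"

```text
clock: 8.98
position: [554.6, -167.4, 126.6]
ee_rot: [-0.064, 0.998, 0.0, -0.004]
contact_force: [-10.1, -1.8, 7.0]
gripper_width: -0.0
grasp_force: 5.1
```

Emit:
play_rows --pt "2 0.3 0 0 0 0" --pt "2 0.3 0 0 0 0" --pt "2 0.3 0 0 0 0"

```text
clock: 9.23
position: [555.0, -167.3, 126.3]
ee_rot: [-0.064, 0.998, 0.0, -0.011]
contact_force: [-21.7, -3.6, 16.5]
gripper_width: -0.1
grasp_force: 11.2
```

Hard stop confirmed at 22 N. Retreating.

Emit:
play_rows --pt "-8 -1 0 0 0 0" --pt "-10 -1.3 0 0 0 0" --pt "-10 -1.3 10 0 0 0" --pt "-10 0 25 0 0 0" --pt "-10 0 30 0 0 0" --pt "-10 0 30 0 0 0" --pt "-15 0 30 0 0 0" --pt "-15 0 0 0 0 0" --pt "0 0 0 0 0 0" --pt "0 0 0 0 0 0" --pt "0 0 0 0 0 0"

```text
clock: 10.15
position: [475.9, -169.5, 250.8]
ee_rot: [-0.064, 0.998, 0.0, -0.0]
contact_force: [0.1, -0.1, 0.5]
gripper_width: -0.1
grasp_force: 0.0
```

```bash
python3 -c "
from h import *
snap('scene','scene5');s=read_state();print(s['position'],s['contact_force'])
a=cv2.imread('pics/scene5.png')[100:300,230:450];cv2.imwrite('pics/e.png',cv2.resize(a,None,fx=3,fy=3))"
```

```text
[ 476.08608869 -169.5578958   250.46196278] [-0.32496883  0.01732306  0.01030486]
```

View pics/e.png

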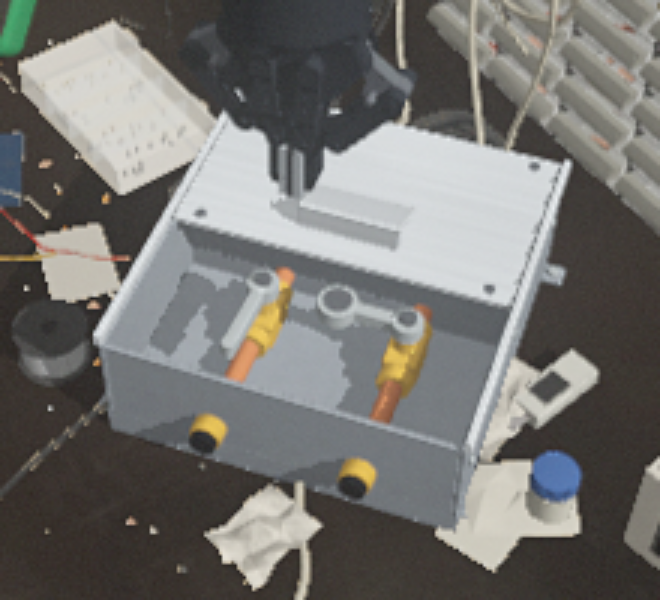

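The cover is open, the disc handle at (338,305) lies across its pipe to its hub at (408,322), and the plain handle is still along its pipe. The reel, jar and meter haven't moved.

```bash
python3 -c "
from bench import *
print(job_done())"
```

```text
the job is handed in; nothing more can be done
None
```

The job is handed in: the cover is open against its stop, the tagged handle is shut against its stop, and the plain handle, jar, reel and meter look unmoved in the final picture; no verdict was returned.

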